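# Set up a spray test: raise the splash board, stand the tile, aim the gun

### The arm

A 6-joint arm with a two-finger parallel gripper is mounted at the origin on a cart in front of the work surface, level with it; the furniture and walls round the work are solid. World frame = base frame: x ahead of the robot, y to its left, z up, the work surface at z = 0. Lengths are in mm, angles in rad, forces in N, time in s.
With the tool pointing down it reaches from about 325 to 875 mm from the base axis. Payload 4.4 kg.
Tool frame: the origin (TCP) lies between the finger pads; the fingertips stand 14 mm ahead of it and the grasp point (between the pads) lies 5 mm behind it; z points along the fingers, y is the direction in which the jaws open and shut (so a half turn about z gives the same grasp; the last joint's range is limited). The gripper opens to 85 mm and grips with 20 to 120 N. Pads are 22 mm wide; open, the fingers measure 114 mm over their backs; the gripper's body (76 mm by 85 mm) begins 54 mm behind the grasp point. The pads swing forward as they close: fully open they stand 13 mm farther back than shut.
Start: joints at [-1.486, 0.207, 1.542, -0, 1.393, -0.15], TCP at [133.76, -559.228, 245.282] pointing down, gripper open.
Joint ranges: [-2.73, 2.73], [-0.86, 2.22], [0.23, 2.46], [-1.11, 4.25], [0.08, 2.63], [-2.82, 2.82]. Speed limits (rad/s): [2.79, 2.79, 3.14, 3.14, 3.14, 3.14].

### API

Orientations are given as a rotation vector (axis times angle).
In Python, from bench import arm, readout, optics, order gives the robot as it stands. Calls block until the motion is done:
- arm.move_to(position, orientation): joint-space move of the TCP to a pose.
- arm.move_l(position, attitude=None, max_speed=150): straight line of the TCP; attitude=None keeps the orientation; max_speed is the mean speed in mm/s.
- arm.set_joints(angles): joint-space move.
- arm.grip(opening, grip_force=None): opening from 0.0 (shut) to 1.0 (fully open); grip_force is the grip in N (None keeps the last); returns when the fingers have stopped.
- arm.dwell(seconds).
- arm.solve_ik(position, orientation): joint angles nearest the present ones, or None.
- readout.get_obs(): the state.
- optics.camera(name): name is "scene" or "side" or "wrist"; returns the picture (400x640x3 uint8, blue, green, red); there is no depth.
- optics.camera_info(name): a dict with "intrinsics" (3x3 intrinsics, pixels), "R" (3x3) and "t" (3): a world point X has camera coordinates R X + t; the wrist camera has in their place "hand_eye" (4x4, takes a point from camera to tool coordinates, whose origin is the TCP and whose axes are the flange's). Camera axes: x right, y down, z forward; pixel columns grow to the right and rows downward; lengths in mm; the calibration is good to about 2 mm. A picture is of the moment at which its call begins: read the wrist's pose just before it. camera_info takes no time and is no camera call.
A pose or a line that the arm cannot do raises arm.IKError and nothing moves.
- order.hand_in(): hands the job in, once; it reports no verdict.
Trained networks look in the newest picture that a camera, given by its name, has taken for a name from the list of things; names that differ only in an ending like _2 or _b are one class to them, and where a whole thing is asked for, a point or a joint stands for the part that bears it (a point fixed in the world has none). Each returns a list of dicts, best first, with "p" (0 to 1); they miss things now and then, are a little off and sometimes report something else, mostly with a low value. They report only what shows in the picture. A call takes as long as a camera call. They do not tell look-alikes from the thing itself.
- optics.recognise(thing, camera): "box" ([centre column, centre row, width, height] in pixels, round what is visible of it).
- optics.tip_of(thing, camera): "xy" ([column, row] in pixels: a listed point, or the origin of a listed thing).
The state is a dict: "clock": time; "joints": joint angles; "dq": joint speeds; "joint_efforts": joint torques, N m; "tool_pos": TCP position; "ee_rot": TCP orientation; "force": force on the tool from outside, world axes, zero at the start; "moment": the same for the moment, N m; "finger_gap": opening from 0.0 (shut) to 1.0 (fully open).
Only numpy, scipy, OpenCV 4.12 (cv2) and the standard library are available. Lean on these libraries where they do the work, as an engineer would, in place of code of your own. Each camera call takes 0.05 s, during which the arm holds its last target. There are 200 camera calls.

### The job

Get the spraying corner ready for a test: swing the folded splash board on the grey plinth up until it stands upright, and stand the L-shaped test tile on the middle of the small raised pad in front of the board, its face and foot towards the spray gun and square to the board. Swivel and tilt the spray gun on its stand (the black ball on the rod behind it is for steering) so that its barrel points straight at the middle of the tile's upright face. Leave the jar, the tape, the brush and the spanner where they are.

Things in the scene. Friction and masses are not known exactly. Their poses are not given: they have to be found in the camera images.
- swivel (a joint): swivel angle (rad) of the spray gun and its fork about the vertical post of the stand; range -1.2 to 1.2, 0 = gun pointing along the stand's own x axis, growing anticlockwise seen from above. Stiff (about 0.22 N m): it stays where it is left
- tilt (a joint): tilt angle (rad) of the spray gun in the fork; range -0.35 to 0.8, 0 = barrel level, positive = nozzle down (and steering ball up). Stiff (about 0.28 N m, plus a little of the gun's weight): it stays where it is left
- gun_axis (a point): the point on the gun's barrel axis where the vertical swivel axis and the level tilt axis cross, 215 mm above the table; it does not move when the gun turns. Its x axis runs forward along the barrel to the nozzle, y to the gun's left, z to the gun's upper side; it turns with the gun. The stand under it has a round dark foot 136 mm across and 12 mm high; the two fork arms reach 37 mm either side of the barrel
- nozzle (a point): the nozzle tip of the spray gun, on the barrel axis, 92 mm ahead of gun_axis
- steer_ball (a point): centre of the black ball, 26 mm diameter, at the end of the 10 mm steering rod that sticks out of the back of the gun; on the barrel axis 130 mm behind gun_axis. Gripped from above it can be led wherever the gun shall turn: it turns freely between the fingers. The gun's grip hangs below the barrel, between 30 and 75 mm behind gun_axis
- pad (a point): centre of the top face of the small square raised plaster pad, 44 x 44 x 3 mm, on the grey plinth (172 x 120 mm, top 30 mm above the table; it reaches 46 mm from the pad centre towards the gun and 126 mm the other way). The pad's top lies 33 mm above the table. Its x axis points level away from the gun, towards the hinge of the board; y is parallel to the hinge. Fixed to the table; its place and turn differ every time
- board (a joint): opening angle (rad) of the aluminium splash board (118 mm wide, 125 mm from hinge to free edge, 4 mm thick): 0 = folded flat over the pad, 1.57 = upright, 1.75 = its stop, leaning slightly back. The hinge is stiff (0.2 N m) and the board stays where it is left
- board_hinge (a point): middle of the board's hinge line, 105 mm behind the pad's centre (along the pad's x) and 41 mm above the table; it does not move. Its y axis is the hinge line; the board opens by turning about +y
- pull_bar (a point): middle of the steel pull bar on the board, 10 mm round, 72 mm long and parallel to the hinge, standing 45 mm off the board's back and 100 mm from the hinge line: with the board folded flat it is above the board, 86 mm above the table (the board starts flat or up to 0.15 rad open), and can be gripped from above (it turns between the fingers); with the board upright it is behind the board
- tile_center (a point): centre (half-way up) of the loose L-shaped glaze test tile, 30 x 34 mm and 61 mm high, 50 g: a level foot 30 x 34 mm and 8 mm thick, and an upright plate 8 mm thick, 34 mm wide, along its back edge. Its x axis points from the front edge of the foot to the plate, z is up; the plate's mid-plane lies 11 mm from the centre along +x. It starts standing upright on the table
- tile_face (a point): middle of the front face of the tile's upright plate: 7 mm along the tile's x from tile_center and 4.5 mm higher
- tile_front (a point): a point in the air 60 mm straight in front of tile_face, on the side of the foot
- jar: bystander: oxide jar with a screw lid, 62 mm round, 86 mm high; origin under its middle
- tape: bystander: roll of masking tape lying flat, 104 mm across, 24 mm high; origin under its middle
- brush: bystander: thin nozzle brush, 135 mm long, lying down; origin under its middle, y axis along it
- spanner: bystander: open spanner, 165 mm long, 8 mm thick, lying down; origin under its middle, y axis along it
Not all that is in view belongs to the job. Leave any orange look-alike of the part that bears pad alone.

How it is judged (in metres and radians):
At the end, for the whole second after the job is handed in: Board opened at least 1.42 rad; tile upright (0.1 rad) with its foot on the pad, centre within 14 mm of the pad's, face towards the gun and square to the hinge (0.3 rad); barrel line within 14 mm sideways and 17 mm up or down of the middle of the tile's face; all at rest (value of joint board above 1.42 rad and velocity of joint board between -0.05 and 0.05 rad/s and horizontal distance between tile_center and pad below 0.014 m and z of tile_center in the frame of pad between 0.026 and 0.035 m and angle between tile_center's own z axis and vertical below 0.1 rad and angle between the x axis of tile_center and the x axis of pad, either way round below 0.3 rad and x of tile_front in the frame of pad below -0.02 m and x of tile_face in the frame of gun_axis above 0.12 m and y of tile_face in the frame of gun_axis between -0.014 and 0.014 m and z of tile_face in the frame of gun_axis between -0.017 and 0.017 m and distance of tile_center from where it was at the start of the episode above 0.05 m and velocity of joint swivel between -0.05 and 0.05 rad/s and velocity of joint tilt between -0.05 and 0.05 rad/s); the robot touches nothing.
It fails at once if the jar is shifted more than 30 mm (distance of jar from where it was at the start of the episode above 0.03 m).
It fails at once if the tape is shifted more than 30 mm (distance of tape from where it was at the start of the episode above 0.03 m).
It fails at once if the brush is shifted more than 30 mm (distance of brush from where it was at the start of the episode above 0.03 m).
It fails at once if the spanner is shifted more than 30 mm (distance of spanner from where it was at the start of the episode above 0.03 m).
It also fails if it takes over 66 s, if anything falls off the work surface, if the arm or the gripper's body presses on something with over 40 N, if the wrist force passes 120 N, or if a joint passes its speed limit or range.

## Working session

There is one attempt and no reset: what is moved stays moved. The work goes in short steps, each a Python script; the robot and the scene stay as the last script left them, time stands still between calls to the robot, and variables do not carry over. Pictures are saved under pics/ and viewed, about 8 in all and at most 12, crops included, and the job is handed in when it is done.

```bash
mkdir -p pics; ls
python3 - <<'E'
from bench import arm, readout, optics, order
import cv2,numpy as np
o=readout.get_obs();print(o['clock'],o['tool_pos'],o['ee_rot'],o['force'])
np.set_printoptions(precision=4,suppress=True)
for c in ["scene","side","wrist"]:
    im=optics.camera(c);cv2.imwrite(f"pics/{c}0.png",im)
    print(c,{k:np.array(v).tolist() for k,v in optics.camera_info(c).items()})
    for t in ["gun_axis","nozzle","steer_ball","pad","board_hinge","pull_bar","tile_center","tile_face","jar","tape","brush","spanner"]:
        print(t,[(np.round(d['xy'],1).tolist(),round(d['p'],2)) for d in optics.tip_of(t,c)][:3])
a=cv2.imread("pics/scene0.png");b=cv2.imread("pics/side0.png")
E
```

```text
pics
0.0 [ 133.69928253 -558.47834375  244.08704448] [-3.11764485e+00 -3.67664390e-01 -1.58939569e-04] [-0.2320968   0.05490208 -0.31489183]
scene {'intrinsics': [[404.33604937081583, 0.0, 319.03090449201557], [0.0, 404.33604937081583, 197.38740094923128], [0.0, 0.0, 1.0]], 'R': [[-0.8072530707755234, -0.5901971853663813, 0.003124437403649116], [-0.3105823977582634, 0.4202913290372815, -0.8525806547997693], [0.5018775288117767, -0.6892187469313913, -0.5225863229669404]], 't': [451.68680971055574, 271.97512747725, 919.2175831233627]}
gun_axis [([272.4, 218.5], 0.56)]
nozzle [([274.1, 195.4], 0.64)]
steer_ball [([267.5, 259.3], 0.86)]
pad [([322.9, 226.1], 0.89), ([402.9, 232.9], 0.87)]
board_hinge [([342.2, 206.8], 0.76), ([422.2, 217.4], 0.59)]
pull_bar [([324.3, 208.8], 0.95), ([406.8, 220.3], 0.91)]
tile_center [([391.7, 188.8], 0.62)]
tile_face [([394.0, 184.9], 0.67)]
jar [([251.0, 234.1], 0.68), ([301.6, 199.2], 0.64)]
tape [([253.9, 230.2], 0.96)]
brush [([241.6, 340.9], 0.75)]
spanner [([360.5, 183.5], 0.71)]
side {'intrinsics': [[464.5281476527691, 0.0, 322.28319899985206], [
[... 709 characters left out ...]
 242.9], 0.6)]
jar [([389.3, 254.0], 0.92)]
tape [([380.9, 221.1], 0.59)]
brush [([291.6, 193.4], 0.49)]
spanner [([387.2, 295.4], 0.67)]
wrist {'intrinsics': [[284.68956742690546, 0.0, 321.17274904014823], [0.0, 284.68956742690546, 196.6971173711534], [0.0, 0.0, 1.0]], 'hand_eye': [[-0.0006150814982430155, -0.953869243070715, -0.3002217327217504, 76.80325588646024], [0.999999334586977, -0.0008797120417059418, 0.0007462789863723004, 0.9727484484819415], [-0.0009759612453076895, -0.3002210739279029, 0.9538691494482997, -127.4782250309014], [0.0, 0.0, 0.0, 1.0]]}
gun_axis []
nozzle []
steer_ball []
pad []
board_hinge []
pull_bar []
tile_center []
tile_face []
jar []
tape []
brush []
spanner []
```

View pics/scene0.png

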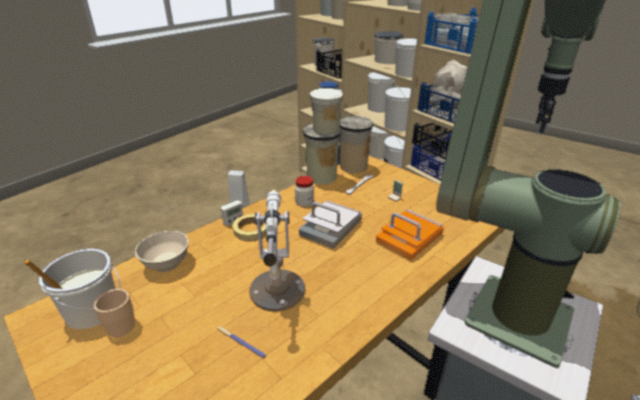

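View pics/side0.png

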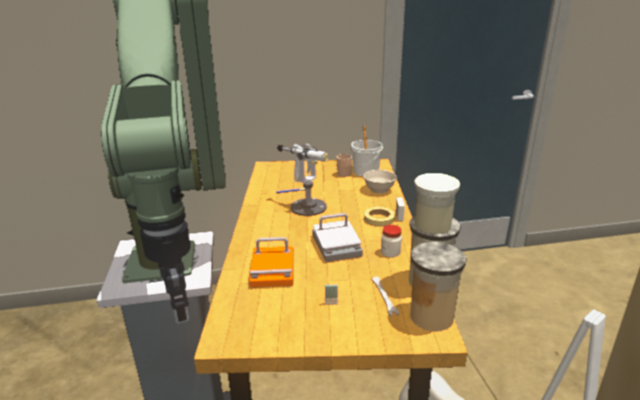

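The scene picture shows the grey plinth near (330,222), the orange look-alike near (410,233), the tile at (396,190), and the gun at (272,220) with its ball at (267,259). The side picture shows the same things: grey plinth (338,240), tile (331,294), gun (308,155). I'll triangulate these.

```bash
cat > h.py <<'E'
from bench import arm, readout, optics, order
import cv2,numpy as np
from scipy.spatial.transform import Rotation as Ro
from scipy.optimize import least_squares
np.set_printoptions(precision=2,suppress=True)
def cam(c,obs=None):
    i=optics.camera_info(c);K=np.array(i['intrinsics'])
    if c!='wrist': return K,np.array(i['R']),np.array(i['t'])
    T=np.eye(4);T[:3,:3]=Ro.from_rotvec(obs['ee_rot']).as_matrix();T[:3,3]=obs['tool_pos']
    M=np.linalg.inv(T@np.array(i['hand_eye']));return K,M[:3,:3],M[:3,3]
def proj(C,X): K,R,t=C;p=K@(R@np.asarray(X,float)+t);return p[:2]/p[2]
def tri(obs):  # [(C,xy)..]
    f=lambda X:np.concatenate([proj(C,X)-xy for C,xy in obs])
    r=least_squares(f,[500,0,50]);return r.x,np.abs(r.fun).max()
def onz(C,xy,z):
    K,R,t=C;d=R.T@np.linalg.solve(K,[*xy,1]);o=-R.T@t;return o+d*(z-o[2])/d[2]
def down(yaw): # tool z down; tool x at yaw in world, y = dir yaw-90
    c,s=np.cos(yaw),np.sin(yaw)
    return Ro.from_matrix(np.array([[c,s,0],[s,-c,0],[0,0,-1.]])).as_rotvec()
def st(m=''):
    o=readout.get_obs();print(m,'t%.2f'%o['clock'],np.array(o['tool_pos']),'F',np.array(o['force']),'gap %.3f'%o['finger_gap']);return o
E
python3 - <<'E'
from h import *
S,D=cam('scene'),cam('side')
P=dict(gun_axis=([272.4,218.5],[307.7,151.6]),nozzle=([274.1,195.4],[327.9,155.4]),ball=([267.5,259.3],[277.7,149.1]),pad=([322.9,226.1],[334,230.4]),hinge=([342.2,206.8],[346.2,242.5]),bar=([324.3,208.8],[328.8,215]),bar2=([324.3,208.8],[332.1,232.1]),tilec=([391.7,188.8],[331.6,293.8]),tilef=([394,184.9],[330.9,293.4]),jar=([301.6,199.2],[389.3,254]),tape=([253.9,230.2],[380.9,221.1]),brush=([241.6,340.9],[291.6,193.4]),spanner=([360.5,183.5],[387.2,295.4]),opad=([402.9,232.9],[270.4,255.9]))
for k,(a,b) in P.items(): print(k,*tri([(S,a),(D,b)]))
print(down(0),Ro.from_rotvec(readout.get_obs()['ee_rot']).as_matrix())
E
```

```text
gun_axis [497.86 259.58 213.61] 1.10852878337829
nozzle [555.52 189.65 218.49] 1.4533049475095652
ball [414.49 362.21 205.96] 2.2261099759116405
pad [539.98  10.2   31.48] 0.5272177652870482
hinge [550.   -96.72  43.4 ] 2.0521294536650316
bar [529.29  12.54  92.23] 1.1123645609674782
bar2 [543.22 -23.39  58.18] 4.58319717597368
tilec [ 472.11 -301.99   26.55] 1.852964084898531
tilef [ 468.8  -312.65   36.74] 2.2251041395989546
jar [ 698.27 -102.99   -1.14] 2.043577560814839
tape [727.57 105.04  -7.7 ] 0.7339411743078017
brush [460.21 415.03  -6.52] 1.235696163574005
spanner [ 612.94 -315.49    3.32] 1.358848922366633
opad [332.11 -94.09  32.08] 1.5991006652374153
[3.14 0.   0.  ] [[ 0.97  0.23 -0.  ]
 [ 0.23 -0.97  0.  ]
 [-0.   -0.   -1.  ]]
```

Run:
```python
from h import *
for n,p,yaw,things in [("tile",[440,-303,230],0.1,["tile_center","tile_face","spanner"]),("board",[529,-15,260],0.1,["pull_bar","board_hinge","pad"])]:
    arm.move_to(p,down(yaw)); o=st(n);C=cam('wrist',o)
    cv2.imwrite(f"pics/w_{n}.png",optics.camera('wrist'))
    for t in things: print(t,[(np.round(d['xy'],1).tolist(),round(d['p'],2)) for d in optics.tip_of(t,'wrist')][:3])
    np.save(f"C_{n}.npy",np.array([C[0],C[1],np.tile(C[2],(3,1))]))
a,b=[cv2.imread(f"pics/w_{n}.png") for n in("tile","board")]
cv2.imwrite("pics/w1.png",cv2.resize(np.vstack([a,b]),None,fx=.75,fy=.75))
```

```text
tile t3.43 [ 439.66 -303.84  230.12] F [-0.3  -0.06  0.16] gap 0.998
tile_center [([315.4, 149.9], 0.94)]
tile_face [([323.6, 151.1], 0.83)]
spanner [([340.6, 16.7], 0.69)]
board t4.79 [528.93 -15.98 259.82] F [ 0.37  0.18 -0.16] gap 0.997
pull_bar [([298.6, 173.6], 0.64), ([360.1, 328.2], 0.62)]
board_hinge [([386.3, 168.5], 0.84), ([422.2, 318.1], 0.64)]
pad [([299.2, 161.7], 0.72), ([355.0, 302.9], 0.61)]
```

View pics/w1.png

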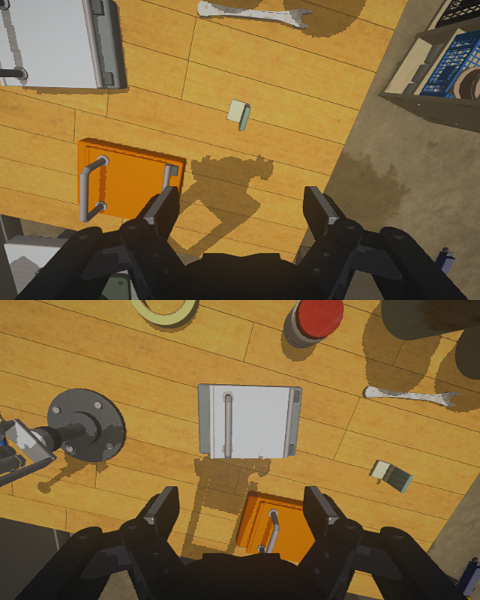

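Run:
```python
import cv2,numpy as np
b=cv2.imread("pics/w_board.png")[95:225,250:420];a=cv2.imread("pics/w_tile.png")[120:185,290:375]
B=cv2.resize(b,None,fx=3,fy=3,interpolation=cv2.INTER_CUBIC);A=cv2.resize(a,None,fx=3.2,fy=3.2,interpolation=cv2.INTER_CUBIC)
def ticks(I,x0,y0,f):
    for v in range(0,int(I.shape[1]/f),10): cv2.line(I,(int(v*f),0),(int(v*f),10 if (x0+v)%50==0 else 4),(0,0,255),1); 
    for v in range(0,int(I.shape[0]/f),10): cv2.line(I,(0,int(v*f)),(10 if (y0+v)%50==0 else 4,int(v*f)),(0,0,255),1)
ticks(A,290,120,3.2);ticks(B,250,95,3)
C=np.zeros((max(A.shape[0],B.shape[0]),A.shape[1]+B.shape[1],3),np.uint8);C[:B.shape[0],:B.shape[1]]=B;C[:A.shape[0],B.shape[1]:]=A
print(C.shape,B.shape);cv2.imwrite("pics/crop1.png",C)
```

```text
(390, 782, 3) (390, 510, 3)
```

View pics/crop1.png

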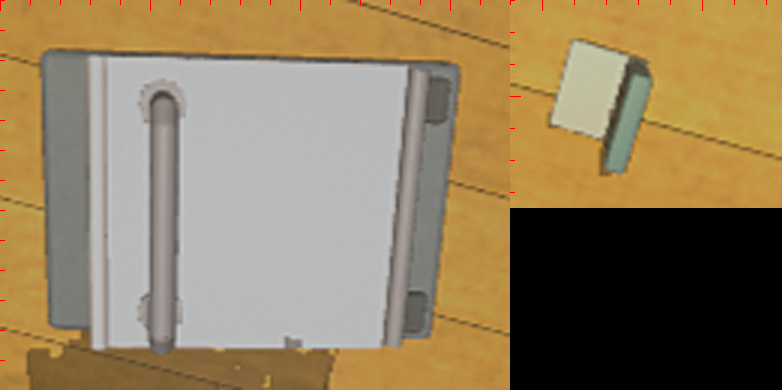

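Left: the plinth corners at z=30, in full-frame pixels, are (264.3,112.3), (266.7,204), (403,116.7) and (393.3,207.3), and the bar runs at column 304 from row 125 to 212. Right: the tile has its cream foot on the left and its green plate on the right, so its x axis points roughly to world −y. I'll fit both models to these points.

```bash
cat > fit.py <<'E'
from h import *
def L(n): a=np.load(f"C_{n}.npy");return a[0],a[1],a[2][0]
def fit(C,model,px,x0):
    def f(v):
        c,s=np.cos(v[2]),np.sin(v[2]);return np.concatenate([proj(C,[v[0]+c*m[0]-s*m[1],v[1]+s*m[0]+c*m[1],m[2]])-p for m,p in zip(model,px)])
    r=least_squares(f,x0,x_scale=[10,10,.1]);return r.x,r.fun.reshape(-1,2)
E
python3 - <<'E'
from fit import *
C=L("board")
# pad frame: x to hinge; left edge x=-46,right 126; y=+60 : x dir=-y world => y dir=+x world (image up)
v,r=fit(C,[(-46,60,30),(-46,-60,30),(126,60,30),(126,-60,30)],[(264.3,112.3),(266.7,204),(403,116.7),(393.3,207.3)],[540,10,-1.5]);print('pad',v,'\n',r)
c,s=np.cos(v[2]),np.sin(v[2])
for z in(86,95,100):
  for p in [(304,125),(304,211.7)]:
    w=onz(C,p,z)[:2]-v[:2];print(z,'bar in pad frame',c*w[0]+s*w[1],-s*w[0]+c*w[1])
C=L("tile");q=lambda x,y:(290+(x-510)/3.2,120+y/3.2)
v,r=fit(C,[(-15,17,8),(-15,-17,8),(15,17,61),(15,-17,61),(7,-17,61)],[q(575,40),q(549,125),q(651,77),q(624,174),q(604,172)],[472,-302,-1.5]);print('tile',v,'\n',r)
print(proj(C,[v[0],v[1],30.5]),'net centre 315.4 149.9')
E
```

```text
pad [537.26   9.94  -1.5 ] 
 [[-1.88 -1.08]
 [-1.33  1.5 ]
 [ 2.05 -1.12]
 [ 1.16  1.71]]
86 bar in pad frame 7.213779439407901 48.74653645257894
86 bar in pad frame 8.281664293491652 -46.27244186955963
95 bar in pad frame 7.711012595947135 49.28792561047205
95 bar in pad frame 8.746996424336293 -42.89254174549116
100 bar in pad frame 7.987253238468934 49.588697364857175
100 bar in pad frame 9.005514274805535 -41.01481945434205
tile [ 467.23 -297.82   -1.74] 
 [[-1.29 -0.49]
 [-0.14  0.06]
 [ 1.06  0.12]
 [ 0.58  0.82]
 [-0.41 -0.5 ]]
[317.14 151.79] net centre 315.4 149.9
```

```bash
cat >> h.py <<'E'
PAD=np.array([537.8,9.9]);PY=-1.5
ux=np.array([np.cos(PY),np.sin(PY)]);uy=np.array([-ux[1],ux[0]])
def barpos(th):
    h=PAD+105*ux;a=np.arctan2(45,100)+th;r=np.hypot(100,45)
    p=h-ux*r*np.cos(a);return np.array([p[0],p[1],41+r*np.sin(a)])
E
python3 - <<'E'
from h import *
Y=down(PY+np.pi/2);dz=np.array([0,0,-5])
b=barpos(.06);print(b)
arm.grip(.5)
arm.move_to(b+[0,0,60],Y); arm.move_l(b+dz,max_speed=120)
arm.grip(0,30);st('grip')
for th in np.linspace(.06,1.60,8)[1:]:
    arm.move_l(barpos(th)+dz,max_speed=150);o=readout.get_obs();print('%.2f'%th,np.array(o['force']),o['finger_gap'],np.array(o['moment']))
cv2.imwrite('pics/s_b.png',optics.camera('side'))
arm.grip(.32);arm.dwell(.1);st('rel')
arm.move_l(barpos(1.6)+[0,0,110],max_speed=200);st('up')
E
```

```text
[538.36   2.04  91.92]
grip t7.08 [539.19   3.19  87.99] F [-0.22  6.18  3.75] gap 0.103
0.28 [-0.5   6.42  6.37] 0.10550486904648972 [1.04 0.05 0.05]
0.50 [-2.17  6.8  10.08] 0.10201388680277662 [1.11 0.36 0.03]
0.72 [-4.07  3.82 13.35] 0.10392292397542932 [0.87 0.61 0.07]
0.94 [-3.88  1.22 11.75] 0.10094313956659628 [ 0.34  0.6  -0.  ]
1.16 [-1.99 -1.74  8.4 ] 0.10736918930151493 [-0.13  0.27 -0.  ]
1.38 [-1.08 -3.72  5.27] 0.10239376941597596 [-0.33  0.03 -0.02]
1.60 [ 2.27 -2.48  1.16] 0.10573050856440394 [-0.41 -0.4   0.01]
rel t9.71 [ 548.04 -142.1   134.32] F [-0.48 -0.64  1.16] gap 0.320
up t10.43 [ 547.77 -142.14  248.26] F [-0.06 -0.16 -0.64] gap 0.317
```

Run:
```python
from h import *
ty=-1.74;g=np.array([467.2+11*np.cos(ty),-297.8+11*np.sin(ty)])
Y=down(ty+np.pi/2);arm.grip(.5)
arm.move_to([*g,110],Y);arm.move_l([*g,37],max_speed=120);arm.grip(0,30);st('grip')
arm.move_l([*g,260],max_speed=250);st('lift')
Y2=down(PY+np.pi/2);t=PAD+11*ux
arm.move_to([*t,260],Y2);arm.move_l([*t,110],max_speed=200);st('over')
arm.move_l([*t,71.5],max_speed=60);o=st('down')
arm.move_l([*t,69.5],max_speed=20);o=st('down2')
arm.grip(.4);arm.dwell(.1)
arm.move_l([*t,190],max_speed=200)
p=PAD-30*ux
arm.move_to([p[0]-20,p[1],270],Y2);o=st('look');C=cam('wrist',o)
cv2.imwrite("pics/w_pl.png",optics.camera('wrist'))
for n in["tile_center","tile_face","pad","gun_axis","nozzle","steer_ball","board_hinge"]: print(n,[(np.round(d['xy'],1).tolist(),round(d['p'],2)) for d in optics.tip_of(n,'wrist')][:3])
np.save("C_pl.npy",np.array([C[0],C[1],np.tile(C[2],(3,1))]))
I=cv2.imread("pics/w_pl.png");c=np.array(proj(C,[*PAD,33])).astype(int);print(c)
x0,y0=max(c[0]-80,0),max(c[1]-70,0);cr=cv2.resize(I[y0:y0+140,x0:x0+180],None,fx=3,fy=3,interpolation=cv2.INTER_CUBIC);print(x0,y0)
s=cv2.resize(optics.camera('side')[120:330,230:430],None,fx=1.25,fy=2/1.6)
out=np.zeros((420,800,3),np.uint8);out[:cr.shape[0],:cr.shape[1]]=cr;out[:s.shape[0],550:550+s.shape[1]]=s[:,:250];cv2.imwrite("pics/v_pl.png",out)
```

```text
grip t12.82 [ 465.94 -309.17   37.94] F [0.33 0.47 3.62] gap 0.088
lift t13.86 [ 464.4  -307.82  257.99] F [-0.18  1.07 -0.7 ] gap 0.086
over t15.96 [539.71  -1.71 111.15] F [ 0.57 -0.57 -0.22] gap 0.083
down t16.75 [538.35  -0.99  70.94] F [ 0.37  0.59 -0.02] gap 0.091
down2 t17.00 [538.57  -1.04  70.88] F [-4.54  0.8  11.56] gap 0.087
look t18.68 [515.18  40.25 269.3 ] F [-0.1  -0.12 -0.66] gap 0.399
tile_center [([347.8, 158.4], 0.79)]
tile_face [([354.3, 158.6], 0.78)]
pad [([395.4, 293.1], 0.92), ([343.4, 155.8], 0.56)]
gun_axis [([2.3, 226.2], 0.68)]
nozzle [([82.0, 146.0], 0.76)]
steer_ball []
board_hinge [([462.0, 305.7], 0.95), ([429.6, 157.1], 0.69)]
[345 153]
265 83
```

View pics/v_pl.png

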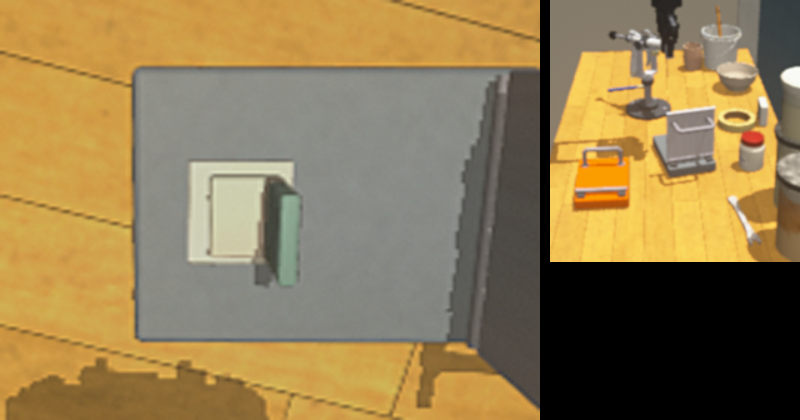

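The tile stands square and centred on the pad (within about 3 mm), and the board is upright. Next I'll look at the gun closely.

Run:
```python
from h import *
o=st();arm.move_l([515,40,390],max_speed=250)
obs={}
for i,(p,yaw) in enumerate([([490,265,400],2.2),([425,345,340],2.26)]):
    arm.move_to(p,down(yaw));o=st();C=cam('wrist',o);np.save(f"C_g{i}.npy",np.array([C[0],C[1],np.tile(C[2],(3,1))]))
    cv2.imwrite(f"pics/w_g{i}.png",optics.camera('wrist'))
    for n in["gun_axis","nozzle","steer_ball"]:
        d=optics.tip_of(n,'wrist');print(n,[(np.round(e['xy'],1).tolist(),round(e['p'],2)) for e in d][:3])
        if d: obs.setdefault(n,[]).append((C,d[0]['xy']))
S,D=cam('scene'),cam('side')
P=dict(gun_axis=([272.4,218.5],[307.7,151.6]),nozzle=([274.1,195.4],[327.9,155.4]),steer_ball=([267.5,259.3],[277.7,149.1]))
for n,l in obs.items():
    if len(l)>1: print(n,'wrist',*tri(l))
    print(n,'all',*tri(l+[(S,P[n][0]),(D,P[n][1])]))
a,b=[cv2.imread(f"pics/w_g{i}.png") for i in(0,1)]
cv2.imwrite("pics/wg.png",cv2.resize(np.vstack([a,b]),None,fx=.75,fy=.75))
```

```text
t19.13 [515.47  39.58 269.22] F [ 0.04 -0.43 -0.31] gap 0.402
 t21.27 [489.87 264.56 398.98] F [0.03 0.23 0.24] gap 0.402
gun_axis [([324.6, 182.8], 0.83)]
nozzle [([329.4, 257.7], 0.83), ([211.4, 365.6], 0.5)]
steer_ball [([318.0, 60.1], 0.57)]
 t22.02 [424.71 345.22 339.88] F [-0.14  0.04  0.45] gap 0.401
gun_axis [([323.1, 294.9], 0.76)]
nozzle []
steer_ball [([324.9, 169.8], 0.65)]
gun_axis wrist [495.24 262.08 218.14] 0.10906008407414447
gun_axis all [496.26 260.94 215.21] 1.6333383101930963
nozzle all [555.52 189.68 218.48] 1.4503584028525722
steer_ball wrist [414.96 361.29 201.16] 0.29863152215011723
steer_ball all [414.93 361.37 204.45] 2.3915592062639917
```

View pics/wg.png

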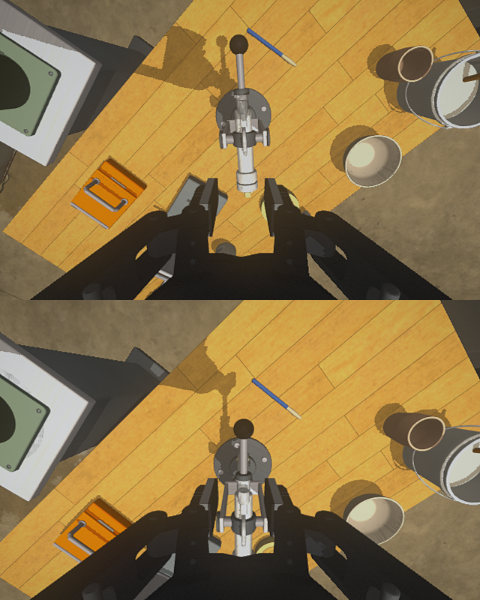

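Run:
```python
from h import *
G=np.array([496.,261.2,215]);B=np.array([414.9,361.3,203.]);F=np.array([*(PAD+9*ux),68.])
def ang(d): d=d/np.linalg.norm(d);return np.array([np.arctan2(d[1],d[0]),-np.arcsin(d[2])])
a0,a1=ang(G-B),ang(F-G);print(a0,a1,F)
def ball(a): return G-130*np.array([np.cos(a[0])*np.cos(a[1]),np.sin(a[0])*np.cos(a[1]),-np.sin(a[1])])
dz=np.array([0,0,-5])
arm.grip(.7);b=ball(a0);Y=lambda a:down(a[0]+np.pi)
arm.move_to(b+[0,0,60],Y(a0));arm.move_l(b+dz,Y(a0),max_speed=100);arm.grip(0,30);st('grip')
for s in np.linspace(0,1,7)[1:]:
    a=a0+s*(a1-a0);arm.move_l(ball(a)+dz,Y(a),max_speed=100);o=readout.get_obs();print(np.array(o['tool_pos']),np.array(o['force']),o['finger_gap'])
arm.dwell(.3);o=st('end');print('want',ball(a1)+dz)
arm.grip(.7);arm.dwell(.1);st('rel')
p=ball(a1)+dz;arm.move_l(p+[0,0,130],max_speed=200)
obs={n:[] for n in["gun_axis","nozzle","steer_ball"]}
for i,(q,y) in enumerate([(p+[0,0,130],a1[0]+np.pi),([485,300,430],a1[0]+np.pi)]):
    arm.move_to(q,down(y));o=st();C=cam('wrist',o);cv2.imwrite(f"pics/w_f{i}.png",optics.camera('wrist'))
    np.save(f"C_f{i}.npy",np.array([C[0],C[1],np.tile(C[2],(3,1))]))
    for n in obs:
        d=optics.tip_of(n,'wrist');print(n,[(np.round(e['xy'],1).tolist(),round(e['p'],2)) for e in d][:2])
        if d: obs[n].append((C,d[0]['xy']))
for c in['side','scene']:
    cv2.imwrite(f"pics/f_{c}.png",optics.camera(c))
    for n in obs:
        d=optics.tip_of(n,c);print(c,n,[(np.round(e['xy'],1).tolist(),round(e['p'],2)) for e in d][:2])
        if d: obs[n].append((cam(c),d[0]['xy']))
for n,l in obs.items():
    if len(l)>1: print(n,*tri(l))
print('ball want',ball(a1))
I=cv2.imread("pics/f_side.png")[100:300,220:420];J=cv2.imread("pics/f_scene.png")[150:320,220:420]
out=np.zeros((500,800,3),np.uint8);out[:400,:400]=cv2.resize(I,None,fx=2,fy=2);out[:340,400:]=cv2.resize(J,None,fx=2,fy=2);cv2.imwrite("pics/vf.png",out)
```

```text
[-0.89 -0.09] [-1.41  0.51] [538.44   0.92  68.  ]
grip t24.22 [414.87 362.03 198.64] F [0.02 1.01 1.62] gap 0.281
[423.95 369.04 211.27] [2.02 0.27 0.79] 0.27852613541438975
[433.15 373.84 223.76] [ 0.94 -1.36  0.19] 0.28368101015032043
[444.09 376.92 236.69] [ 0.79 -2.85  0.59] 0.28059680125481284
[455.62 377.81 249.39] [ 1.49 -3.79 -1.46] 0.2850538798821601
[466.93 376.52 261.57] [ 0.95 -4.17 -1.52] 0.28250924805234195
[477.75 373.03 273.19] [-0.15 -3.77 -1.06] 0.2817373381963564
end t26.44 [477.74 373.05 273.19] F [ 1.21 -5.02 -1.99] gap 0.282
want [477.73 373.27 273.3 ]
rel t26.98 [477.71 373.55 273.44] F [0.55 0.35 0.2 ] gap 0.704
 t28.02 [477.31 373.01 401.46] F [0.02 0.6  0.41] gap 0.700
gun_axis [([322.8, 264.1], 0.64)]
nozzle [([322.1, 291.9], 0.68)]
steer_ball [([321.9, 191.8], 0.7)]
 t28.63 [485.43 299.23 431.1 ] F [-0.82 -0.15 -0.7 ] gap 0.699
gun_axis [([324.0, 201.9], 0.83)]
nozzle [([326.0, 241.1], 0.69)]
steer_ball [([324.6, 109.8], 0.79)]
side gun_axis [([304.7, 149.2], 0.92)]
side nozzle [([313.8, 174.9], 0.63)]
side steer_ball [([295.8, 125.2], 0.68)]
scene gun_axis [([270.5, 218.9], 0.95)]
scene nozzle [([293.1, 220.9], 0.83)]
scene steer_ball [([235.5, 215.8], 0.59)]
gun_axis [495.7  264.09 218.6 ] 1.7850192527832291
nozzle [510.36 179.4  156.78] 1.6374625109878593
steer_ball [477.6  373.93 284.55] 2.3751839604682914
ball want [477.73 373.27 278.3 ]
```

View pics/vf.png

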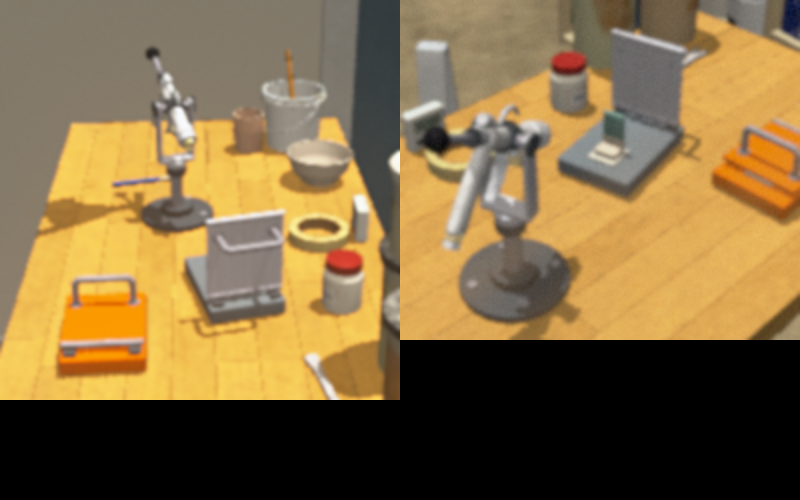

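Sideways aim agrees. The unconstrained nozzle height doesn't, and its distance to the axis comes out at 101 mm instead of 92 mm. I'll refit with the known lengths over all the data.

Run:
```python
from fit import *
S,D=cam('scene'),cam('side');off=dict(gun_axis=0,nozzle=92,steer_ball=-130)
A=[(S,'gun_axis',[272.4,218.5]),(D,'gun_axis',[307.7,151.6]),(S,'nozzle',[274.1,195.4]),(D,'nozzle',[327.9,155.4]),(S,'steer_ball',[267.5,259.3]),(D,'steer_ball',[277.7,149.1]),
(L('g0'),'gun_axis',[324.6,182.8]),(L('g0'),'nozzle',[329.4,257.7]),(L('g0'),'steer_ball',[318,60.1]),(L('g1'),'gun_axis',[323.1,294.9]),(L('g1'),'steer_ball',[324.9,169.8])]
E=[(L('f0'),'gun_axis',[322.8,264.1]),(L('f0'),'nozzle',[322.1,291.9]),(L('f0'),'steer_ball',[321.9,191.8]),(L('f1'),'gun_axis',[324,201.9]),(L('f1'),'nozzle',[326,241.1]),(L('f1'),'steer_ball',[324.6,109.8]),
(D,'gun_axis',[304.7,149.2]),(D,'nozzle',[313.8,174.9]),(D,'steer_ball',[295.8,125.2]),(S,'gun_axis',[270.5,218.9]),(S,'nozzle',[293.1,220.9]),(S,'steer_ball',[235.5,215.8])]
d=lambda h,t:np.array([np.cos(h)*np.cos(t),np.sin(h)*np.cos(t),-np.sin(t)])
def res(v,A,E):
    G=np.array([v[0],v[1],215]);r=[]
    for l,a in((A,v[2:4]),(E,v[4:6])):
        r+=[proj(C,G+off[n]*d(*a))-p for C,n,p in l]
    return np.concatenate(r)
F=np.array([*(PAD+9*ux),68.])
wr=lambda l:[e for e in l if e[0] is not S and e[0] is not D]
fx=lambda l:[e for e in l if e[0] is S or e[0] is D]
nn=lambda l:[e for e in l if e[1]!='nozzle']
for nm,f in(('all',lambda l:l),('wrist',wr),('fixed',fx),('no nozzle',nn)):
    r=least_squares(res,[496,261,-.89,-.09,-1.41,.51],args=(f(A),f(E)),loss='soft_l1',x_scale=[10,10,.1,.1,.1,.1])
    v=r.x;G=np.array([v[0],v[1],215]);h,t=v[4:];X=d(h,t);Yv=np.array([-np.sin(h),np.cos(h),0]);Z=np.cross(X,Yv)
    print(nm,v,'face in gun: ',[np.dot(F-G,u) for u in(X,Yv,Z)],'ball',G-130*X,G-130*d(*v[2:4]))
    if nm=='all': print(res(v,A,E).reshape(-1,2).T)
```

```text
all [496.27 261.89  -0.89  -0.07  -1.41   0.54] face in gun:  [np.float64(302.3078198038231), np.float64(-1.3338124045312474), np.float64(10.0614550387235)] ball [477.94 371.83 281.92] [414.19 362.33 206.42]
[[-0.86 -1.67 -0.91 -1.74  1.16  2.13  0.51 -0.16  0.22  0.73 -0.14 -0.52
   0.31  0.05  0.52 -1.77  0.58  1.33 -0.01 -0.02  1.04 -2.5   1.8 ]
 [-0.51  0.55 -1.62  0.65  0.95 -2.03 -0.05 -0.09 -2.23 -1.25 -0.16  0.52
   2.45  3.76 -0.63 -0.26  0.46  2.95 -2.4   0.07 -0.91 -3.19  2.7 ]]
wrist [496.44 261.76  -0.88  -0.09  -1.4    0.53] face in gun:  [np.float64(302.2617873858536), np.float64(-2.5870440138657473), np.float64(6.28812940554845)] ball [477.5  372.41 280.56] [414.39 361.96 203.74]
fixed [494.72 263.37  -0.89  -0.05  -1.45   0.58] face in gun:  [np.float64(302.8750787560269), np.float64(12.50317680330579), np.float64(22.556911745050428)] ball [481.91 371.38 286.2 ] [413.32 364.55 209.02]
no nozzle [496.38 261.35  -0.89  -0.09  -1.41   0.52] face in gun:  [np.float64(301.9691647525884), np.float64(-1.3926211904682988), np.float64(3.649411287252974)] ball [477.8  372.6  279.65] [414.63 361.82 203.85]
```

Sideways is good: the wrist data give −1 to −3 mm. Vertically the fits say the barrel points 4–10 mm low, with the coarse fixed cameras higher at 22 mm. I'll locate the ball precisely from the saved wrist images by segmenting it.

Run:
```python
from fit import *
def blob(n,guess):
    I=cv2.imread(f"pics/w_{n}.png");x,y=[int(v) for v in guess];w=25;c=I[y-w:y+w,x-w:x+w]
    m=(c.max(2)<75).astype(np.uint8);k,l,s,ce=cv2.connectedComponentsWithStats(m)
    j=1+np.argmin(np.hypot(*(ce[1:]-w).T)+1000*(s[1:,4]<60));m=(l==j).astype(np.uint8)
    m=cv2.morphologyEx(m,cv2.MORPH_OPEN,np.ones((7,7)))
    cs=max(cv2.findContours(m,0,1)[0],key=cv2.contourArea);(u,v),r=cv2.minEnclosingCircle(cs)
    M=cv2.moments(m,True);print(n,s[j],'circ',u+x-w,v+y-w,r,'cent',M['m10']/M['m00']+x-w,M['m01']/M['m00']+y-w, 'r_area',np.sqrt(M['m00']/np.pi))
    return np.array([M['m10']/M['m00']+x-w,M['m01']/M['m00']+y-w]),m
P={};T=[]
for n,g in(("g0",(318,60)),("g1",(325,172)),("f0",(322,192)),("f1",(325,110))):
    P[n],m=blob(n,g)
    I=cv2.imread(f"pics/w_{n}.png");x,y=g;c=I[y-25:y+25,x-25:x+25].copy();c2=c.copy();c2[m>0]=(0,0,255);T.append(np.vstack([c,c2]))
cv2.imwrite("pics/blob.png",cv2.resize(np.hstack(T),None,fx=4,fy=4,interpolation=0))
print('start ball',*tri([(L(n),P[n]) for n in("g0","g1")]))
print('final ball',*tri([(L(n),P[n]) for n in("f0","f1")]))
for z in(277,280,283):print(z,[onz(L(n),P[n],z) for n in('f0','f1')])
```

```text
g0 [ 13  12  24  26 490] circ 318.0 59.21739196777344 12.855628967285156 cent 317.9578947368421 58.934736842105266 r_area 12.296226898414837
g1 [  0  12  38  32 575] circ 324.0 172.0 13.601571083068848 cent 324.3375912408759 171.92153284671534 r_area 13.207339536360731
f0 [ 11  15  28  27 605] circ 322.0 195.5 14.151071548461914 cent 321.9882943143813 195.08862876254182 r_area 13.796713809378915
f1 [ 12  12  27  28 563] circ 325.0762710571289 110.31355857849121 13.664443016052246 cent 325.0506329113924 110.24231464737795 r_area 13.267455184007076
start ball [414.82 360.98 209.67] 0.055705943648661105
final ball [477.91 371.82 280.44] 0.07042500458686618
277 [array([478.15, 370.77, 277.  ]), array([477.91, 371.79, 277.  ])]
280 [array([478.  , 371.69, 280.  ]), array([477.86, 371.81, 280.  ])]
283 [array([477.85, 372.61, 283.  ]), array([477.81, 371.83, 283.  ])]
```

View pics/blob.png

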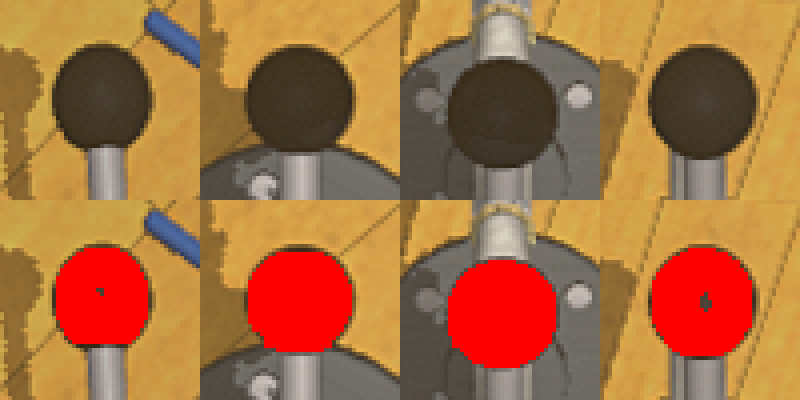

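The segmented ball is at (477.9, 371.8, 280.4), so the barrel points about 6 mm low. That's within tolerance, but every estimate errs the same way, so I'll re-grip and nudge it by about 0.027 rad.

Run:
```python
from fit import *
G=np.array([496.3,261.5,215]);b=np.array([477.9,371.8,280.4]);h=-1.408
bl=lambda t:-130*np.array([np.cos(h)*np.cos(t),np.sin(h)*np.cos(t),-np.sin(t)])
b2=b+bl(.50)-bl(.527);dz=np.array([0,0,-5]);Y=down(h+np.pi)
arm.move_to(b+[0,0,120],Y);arm.move_l(b+dz,max_speed=120);arm.grip(0,30);st('grip')
arm.move_l(b2+dz,max_speed=30);arm.dwell(.3);st('moved')
arm.grip(.7);arm.dwell(.1);arm.move_l(b2+[0,0,125],max_speed=200)
Q={}
for n,q in(("k0",b2+[0,0,125]),("k1",[485,300,430])):
    arm.move_to(q,Y);o=st();C=cam('wrist',o);I=optics.camera('wrist');cv2.imwrite(f"pics/w_{n}.png",I)
    x,y=[int(v) for v in proj(C,b2)];c=I[y-25:y+25,x-25:x+25];m=cv2.morphologyEx((c.max(2)<75).astype(np.uint8),cv2.MORPH_OPEN,np.ones((7,7)))
    k=max(cv2.findContours(m,0,1)[0],key=cv2.contourArea);(u,v),r=cv2.minEnclosingCircle(k);print(u+x-25,v+y-25,r);Q[n]=(C,np.array([u+x-25,v+y-25]))
X,e=tri(list(Q.values()));print('ball',X,e,'want',b2,'tilt',np.arcsin((X[2]-215)/130))
for n in('tile_center','pad'):
    optics.camera('scene');print(n,[np.round(e['xy'],1) for e in optics.tip_of(n,'scene')][:2])
print(proj(cam('scene'),[*(PAD+2*ux),63.5]))
I=optics.camera('scene');J=optics.camera('side')
cv2.imwrite("pics/last.png",np.hstack([cv2.resize(I[150:320,220:420],None,fx=2,fy=2),cv2.resize(J[130:300,230:430],None,fx=2,fy=2)]))
```

```text
grip t31.25 [478.04 372.12 276.14] F [-0.23  1.23  2.11] gap 0.282
moved t31.82 [477.74 374.09 272.41] F [0.54 4.35 1.02] gap 0.286
 t33.40 [477.2  373.24 400.51] F [0.46 1.08 0.32] gap 0.703
322.0573024749756 192.20337104797363 14.0401611328125
 t33.87 [485.38 299.23 430.77] F [0.02 0.76 0.58] gap 0.703
326.0 108.0 13.601571083068848
ball [477.93 373.83 276.19] 0.3230868198683652 want [477.62 373.5  277.34] tilt 0.490084391427656
tile_center [array([240.6, 344.8]), array([319.2, 217. ])]
pad [array([322.2, 226.2]), array([403.9, 236.2])]
[323.59 216.39]
```

View pics/last.png

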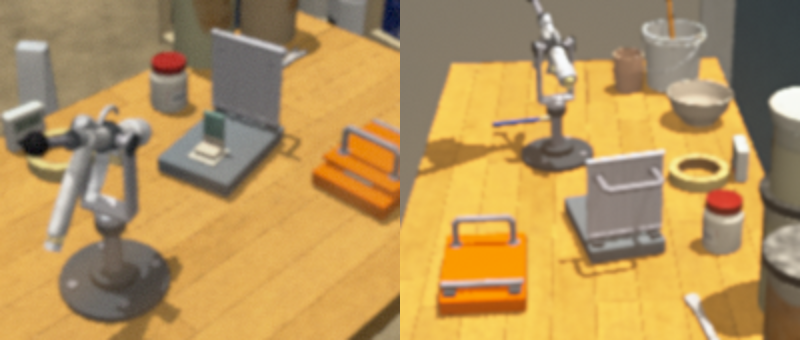

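```bash
python3 -c "
from h import *
st();order.hand_in()"
```

```text
t34.22 [484.67 300.67 429.22] F [ 0.61  0.05 -0.15] gap 0.697
the job is handed in; nothing more can be done
```

I did all three parts of the job and handed it in at 34 s, with the arm clear of everything. No verdict came back, so what follows is my own checks.

- **Board:** I swung it up by the pull bar along its arc to about 1.6 rad. It stands upright in the last pictures; I did not measure its angle after letting go.
- **Tile:** I gripped it by the plate and stood it on the pad, face and foot towards the gun. The wrist picture shows it square and about 2–3 mm from the pad's centre. In the last check the network's best guess for the tile was clearly wrong, near the brush. Its second guess was within about 5 px of where the tile should be.
- **Gun:** I led it by the ball onto the tile's face, then re-gripped and corrected the tilt once.
    - **Sideways:** the barrel line was within about 1–3 mm of the middle before that correction. I did not recompute it after.
    - **Up and down:** the final tilt measured 0.490 rad against an ideal 0.508, so it points roughly 5 mm high.
    - **Disagreement:** before the correction, the coarse fixed cameras put the aim 22 mm low and about 12 mm sideways. The wrist camera put it only 4–6 mm low, and I trusted that more. If the fixed cameras are right, the line would now be up to about 12 mm low and up to about 12 mm sideways, still within the limits.
- **Jar, tape, brush, spanner and orange look-alike:** I did not touch them, and they look unmoved in the pictures.

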